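# Check the brake lever of the heating-bath carriage

## Robot

A 6-joint arm with a two-finger parallel gripper is mounted at the origin on the work surface. World frame = base frame: x ahead of the robot, y to its left, z up, the work surface at z = 0. Lengths are in m, angles in rad, forces in N, time in s.
With the tool pointing down it reaches from about 0.35 to 0.875 m from the base axis. Payload 15.5 kg.
Tool frame: the origin (TCP) lies on the centre line of the jaws, within the pads' length; the fingertips stand 25 mm ahead of it and the grasp point (between the pads) lies 6 mm ahead of it; y points along the fingers, z is the direction in which the jaws open and shut, and the axes are right-handed (so a half turn about y gives the same grasp; the last joint's range is limited). The gripper opens to 85 mm and grips with 20 to 120 N. Pads are 22 mm wide; open, the fingers measure 114 mm over their backs; the gripper's body (76 mm by 85 mm) begins 54 mm behind the grasp point. The pads swing forward as they close: fully open they stand 13 mm farther back than shut.
Start: joints at [1.063, 0.494, 1.345, -0, 1.302, -0.096], TCP at [0.25, 0.573, 0.256] pointing down, gripper open.
Joint ranges: [-2.91, 2.91], [-0.82, 2.16], [0.22, 2.67], [-1.22, 4.37], [0.12, 2.79], [-3.08, 3.08]. Speed limits (rad/s): [1.89, 1.89, 2.57, 3.01, 3.01, 3.01].

## Interface

Orientations are given as a unit quaternion [w, x, y, z].
In Python, from rig import sensors, read_camera, calibration, job gives the robot as it stands.
- The arm moves only by the shell command python3 -m creep 'ROWS' [FORCE]. ROWS is JSON, a list of rows, each a list of 3 entries, a list of its own where there are three numbers: the shift along the world's x, y, z in mm, then the turn about the world's z in rad, then the closure in counts, from 0 (fully open) to 255 (shut). In form: [[[dx, dy, dz], roll, gripper], ...]. A call has 1 to 12 rows; each row shifts and turns the commanded pose from where the row before left it; what a row does not reach is not made up. A row lasts 1/12 s, in which the tool goes at most 41.7 mm and 7.16 degrees, less where a joint would pass 70% of its speed; a pose out of reach is approached as far as the arm can. A call is refused whole if a number of a shift passes 41.7 or a number of a turn 0.125, either way. A call with a gripper value outside its range is refused whole. The fingers move at their own pace and stop on an object; FORCE is the grip in N (left out, the last holds). Time passes only in rows, so rows that do not move let the fingers close. It gives the time, the measured TCP pose, the force and the opening at its end, in the units of the state.
- sensors.sense(): the state, without advancing time (a new reading comes with each control period).
- read_camera(name): name is "scene" or "top" or "wrist"; returns (picture, depth): 400x640x3 uint8, red, green, blue; 400x640 float32, m along the optical axis (not along the pixel's ray), 0 where there is no reading.
- calibration(name): a dict with "K" (3x3 intrinsics, pixels), "k1" (the pictures are not rectified: a ray, as slopes to the right and down, at radius r is drawn at 1 + k1 r^2 times it, then the intrinsics apply), "xyz" and "attitude" of the camera in the world; the wrist camera has in their place "mount" (4x4, takes a point from camera to tool coordinates, whose origin is the TCP and whose axes are the tool frame's). Camera axes: x right, y down, z forward; pixel columns grow to the right and rows downward; lengths in m; the calibration is good to about 2 mm. A picture is of the moment at which its call begins: read the wrist's pose just before it. calibration takes no time and is no camera call.
- job.finish_job(): hands the job in, once; it reports no verdict.
The state is a dict: "clock": time; "joint_positions": joint angles; "dq": joint speeds; "joint_torque": joint torques, N m; "tool_pos": TCP position; "tcp_rot": TCP orientation; "ft_force": force on the tool from outside, world axes, zero at the start; "ft_torque": the same for the moment, N m; "gripper_width": finger opening in m.
Only numpy, scipy, OpenCV 4.12 (cv2) and the standard library are available. Lean on these libraries where they do the work, as an engineer would, in place of code of your own. Each camera call takes 0.05 s, during which the arm holds its last target. There are 200 camera calls.

## Task

Do the brake check on the evaporator's heating-bath carriage: with the outside of the fingers, never gripping the lever, gently press the red hand lever in towards the black handle bar until it comes to its stop short of the bar, hold it against the stop for a full second, then let it spring all the way back out. Then log the check by pressing the green button on the button box fully down with a fingertip and letting it up again. Keep off the handle bar and the red button, do not lift or shift anything else on the bench, and finish clear of everything.

Things in the scene. Friction and masses are not known exactly. Their poses are not given: they have to be found in the camera images.
- lever_press (a point): place to press on the red brake lever: on its outer face (away from the bar), half-way up, 115 mm from its hinge pin. Level blade, 12 mm thick, 18 mm tall, reaching 175 mm from the pin; mid-height 132 mm above the bench, nothing fixed below or in front of it. Axes turn with the lever: x level, square through the blade towards the bar (press direction); y from hinge to free end; z up
- brake_lever (a joint): swing about the upright hinge pin: 0 = out at rest, 0.30 rad = at its fixed stop (parallel to the bar, 19 mm gap left). Growing values turn it clockwise seen from above. A spring returns it: at the press place about 2 N to start, 8 N to hold at the stop, where it turns hard; about 34 mm of travel there. Over 40 N is forcing it
- bar_mid (a point): middle of the fixed black handle bar, on its centre line: 22 mm thick, 220 mm long, 132 mm above the bench, on two posts with caps to 145 mm. y runs along the bar, from the lever's hinge end to its free end; x points away from the lever. The hinge pin lies 36 mm in front of the bar's centre line (-x), 85 mm from the middle in -y
- carriage: the fixed heating-bath carriage: black base plate, blue control box, round steel bath (240 mm across, rim 143 mm above the bench, centre 200 mm in +x). Origin on the bench right under the middle of the handle bar, axes as the bar's
- green_top (a point): centre of the top face of the green push button, z up. 32 mm across, standing 10 mm above its black collar (44 mm across) on the grey and white button box (100 x 180 mm, 50 mm tall); button top 72 mm above the bench. Travel 6 mm straight down, about 5 N to press fully; springs back
- green (a joint): how far the green button is pressed: 0 up, 0.006 m fully down
- red_top (a point): centre of the top face of the red push button, same shape, 90 mm from the green one on the same box (which is on which side varies). Not to be pressed
- red (a joint): how far the red button is pressed: 0 up, 0.006 m fully down
- amber_bottle: bystander, not to be moved: amber glass bottle, 60 mm wide, 120 mm tall, near the free end of the lever; origin at the centre of its underside
- beaker: bystander, not to be moved: glass beaker, 66 mm wide, 85 mm tall, near the hinge end of the lever; origin at the centre of its underside
- cork_ring: bystander, not to be moved: flat cork ring, 90 mm across, 25 mm tall, lying on the bench on the robot's side of the lever; origin at the centre of its underside
- blue_cap_bottle: bystander, not to be moved: clear bottle with blue cap, 80 mm wide, 170 mm tall, beyond the button box; origin at the centre of its underside
- small_bottle: bystander, not to be moved: small white jar with blue cap, 50 mm wide, 100 mm tall, beyond the button box; origin at the centre of its underside
- vial_tray: bystander, not to be moved: blue divided tray, 90 x 120 mm, 35 mm tall, nearer the robot; origin at the centre of its underside
- spatula: bystander, not to be moved: broad-bladed spatula with wooden handle, 160 mm long, lying in front of the button box; origin at the centre of its underside

How it is judged:
By the outcome, as a careful person would: the job done as asked, in the order asked, and still so for the second after the job is handed in, with the robot touching nothing.
It also fails if it takes over 53 s, if anything falls off the work surface, if the arm or the gripper's body presses on something with over 40 N, if the wrist force passes 120 N, or if a joint passes its speed limit or range.

## Working session

There is one attempt and no reset: what is moved stays moved. The work goes in short steps, Python scripts to look and compute and a shell command to move; the robot and the scene stay as the last step left them, time stands still between calls to the robot, and variables do not carry over. Pictures are saved under pics/ and viewed, about 8 in all and at most 12, crops included, and the job is handed in when it is done.

```bash
mkdir -p pics
cat > h.py <<'E'
import numpy as np, cv2
from rig import sensors, read_camera, calibration, job
from scipy.spatial.transform import Rotation as R
def pose(name, st=None):
    c=calibration(name)
    if name=="wrist":
        q=st["tcp_rot"]; T=np.eye(4); T[:3,:3]=R.from_quat([q[1],q[2],q[3],q[0]]).as_matrix(); T[:3,3]=st["tool_pos"]
        return c, T@np.array(c["mount"])
    a=np.array(c["attitude"]); T=np.eye(4)
    T[:3,:3]=a if a.shape==(3,3) else R.from_quat([a[1],a[2],a[3],a[0]]).as_matrix()
    T[:3,3]=c["xyz"]; return c,T
def rays(c,T,uv):
    K=np.array(c["K"]); d=np.array([c["k1"],0,0,0],float)
    p=cv2.undistortPoints(np.array(uv,float).reshape(-1,1,2),K,d)[:,0]
    return np.c_[p,np.ones(len(p))]@T[:3,:3].T
def onplane(c,T,uv,z):
    r=rays(c,T,uv); o=T[:3,3]; s=(z-o[2])/r[:,2]; return o+r*s[:,None]
def bydepth(c,T,uv,dep):
    r=rays(c,T,uv); return T[:3,3]+r*np.array([dep[int(v),int(u)] for u,v in uv])[:,None]
E
python3 - <<'E'
from h import *
st=sensors.sense(); print({k:np.round(v,3) for k,v in st.items()})
for n in("top","scene"):
    print(n,calibration(n))
    im,d=read_camera(n); cv2.imwrite(f"pics/{n}0.png",im[:,:,::-1]); np.savez(f"{n}0.npz",im=im,d=d)
E
```

```text
{'clock': np.float64(0.0), 'joint_positions': array([ 1.064,  0.494,  1.346, -0.   ,  1.302, -0.096]), 'dq': array([-0.   ,  0.001,  0.001, -0.002, -0.001,  0.   ]), 'joint_torque': array([-1.0000e-03, -8.8214e+01, -3.8386e+01, -0.0000e+00,  1.0000e-02,
        0.0000e+00]), 'tool_pos': array([0.25 , 0.572, 0.256]), 'tcp_rot': array([-0.692,  0.693, -0.145,  0.144]), 'ft_force': array([-0.277, -0.951,  0.295]), 'ft_torque': array([ 0.035, -0.026,  0.064]), 'gripper_width': np.float64(0.085)}
top {'K': array([[431.4034973 ,   0.        , 319.15035601],
       [  0.        , 431.4034973 , 196.92837615],
       [  0.        ,   0.        ,   1.        ]]), 'k1': -0.004056871905486379, 'xyz': array([ 3.97719471e-01, -6.43829251e-04,  1.14731958e+00]), 'attitude': array([-0.05515594,  0.71026311, -0.70047321,  0.04267804])}
scene {'K': array([[519.50083476,   0.        , 312.89124332],
       [  0.        , 519.50083476, 203.01620703],
       [  0.        ,   0.        ,   1.        ]]), 'k1': 0.019184003141915738, 'xyz': array([ 1.46080059, -0.41558371,  1.14335108]), 'attitude': array([-0.31442452,  0.77631251,  0.50981408, -0.19638154])}
```

View pics/top0.png

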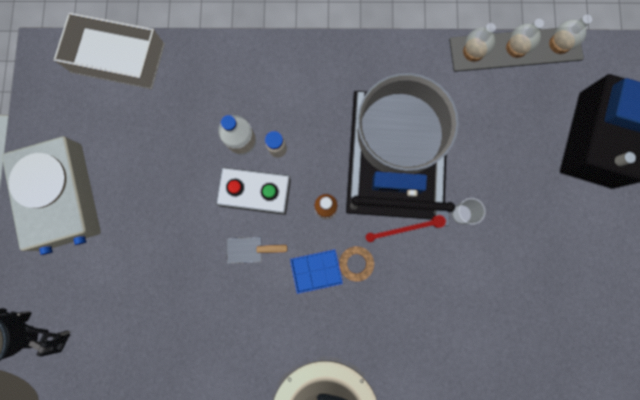

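View pics/scene0.png

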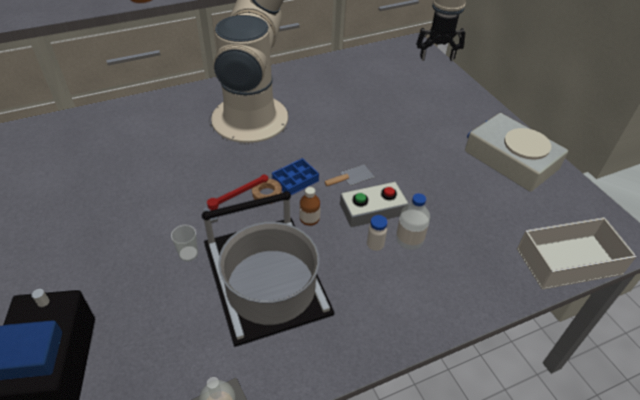

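The top view shows the lever with its hinge at about (439,222) and free end at (370,238), and the bar from (358,200) to (450,207). The green button is at (269,191), the red button at (234,187), and the amber bottle at (325,205). The scene view agrees.

Run:
```python
from h import *
for n in("top","scene"):
    z=np.load(n+"0.npz"); im,d=z["im"],z["d"]; c,T=pose(n)
    hsv=cv2.cvtColor(im,cv2.COLOR_RGB2HSV); H,S,V=cv2.split(hsv)
    for nm,m,h in(("red",((H<6)|(H>174))&(S>170)&(V>70),.132),("green",(H>45)&(H<80)&(S>140)&(V>50),.072)):
        k,l,s,ce=cv2.connectedComponentsWithStats(m.astype(np.uint8))
        for i in range(1,k):
            if s[i,4]<25: continue
            ys,xs=np.where(l==i)
            hh=.072 if s[i,4]>30 and max(s[i,2:4])<30 else h
            P=onplane(c,T,np.c_[xs,ys],hh); 
            print(n,nm,s[i],ce[i].round(1),"mean",onplane(c,T,[ce[i]],hh)[0].round(4))
            if hh==.132:
                q=P[:,:2]-P[:,:2].mean(0); w,v=np.linalg.eigh(q.T@q); a=v[:,1]; a*=-np.sign(a[1])*-1
                t=q@a; print(" axis",a.round(4),"ang",np.degrees(np.arctan2(a[1],a[0])).round(2),"ends",(P[:,:2].mean(0)+a*t.min()).round(4),(P[:,:2].mean(0)+a*t.max()).round(4))
                D=bydepth(c,T,np.c_[xs,ys],d); print(" depth z pct",np.percentile(D[:,2],[10,50,90]).round(4))
    if n=="top":
        print("bar ends",onplane(c,T,[(358,200),(450,207)],.132).round(4))
        for nm,uv,h in(("cork",(357,264),.025),("amber cap",(326,203),.12),("beaker",(471,211),.085),("tray corners",(291,258),.035),("tray",(334,250),.035),("tray",(343,284),.035),("tray",(298,292),.035),("spat",(286,249),.015),("spatblade",(228,238),.003),("smallcap",(275,140),.1),("bluecap",(228,122),.17)):
            print(nm,onplane(c,T,[uv],h)[0].round(3), bydepth(c,T,[uv],d)[0].round(3))
```

```text
top red [228 180  13  14 135] [233.9 186.5] mean [0.5715 0.2359 0.072 ]
top red [367 216  78  25 338] [410.1 227.5] mean [ 0.4693 -0.196   0.132 ]
 axis [-0.2435  0.9699] ang 104.09 ends [ 0.4893 -0.2754] [ 0.4438 -0.0944]
 depth z pct [0.1374 0.14   0.1428]
top green [263 185  13  13 135] [268.8 190.8] mean [0.5615 0.1471 0.072 ]
bar ends [[ 0.5329 -0.0738  0.132 ]
 [ 0.5191 -0.2905  0.132 ]]
cork [ 0.381 -0.079  0.025] [ 0.381 -0.081 -0.001]
amber cap [0.526 0.002 0.12 ] [0.527 0.002 0.118]
beaker [ 0.515 -0.355  0.085] [ 0.524 -0.381  0.009]
tray corners [0.394 0.09  0.035] [0.394 0.09  0.032]
tray [ 0.416 -0.02   0.035] [ 0.416 -0.02   0.037]
tray [ 0.331 -0.043  0.035] [ 0.329 -0.045  0.003]
tray [0.309 0.07  0.035] [0.309 0.07  0.035]
spat [0.417 0.105 0.015] [0.417 0.105 0.011]
spatblade [0.444 0.261 0.003] [0.444 0.261 0.002]
smallcap [0.686 0.132 0.1  ] [0.686 0.132 0.1  ]
bluecap [0.709 0.235 0.17 ] [0.709 0.235 0.17 ]
scene red [208 175  60  34 349] [235.4 192.2] mean [ 0.4686 -0.1924  0.132 ]
 axis [-0.2399  0.9708] ang 103.88 ends [ 0.489 -0.275] [ 0.4439 -0.0926]
 depth z pct [0.1307 0.137  0.1411]
scene red [384 188  11   8  66] [388.9 191.3] mean [0.5798 0.233  0.072 ]
scene green [355 194  11   8  65] [360.1 197.6] mean [0.57   0.1435 0.072 ]
```

```bash
python3 -m creep '[[[7,-33,0],-0.049,255],[[7,-33,0],-0.049,255],[[7,-33,0],-0.049,255],[[7,-33,0],-0.049,255],[[7,-33,0],-0.049,255],[[7,-33,0],-0.049,255],[[7,-33,0],-0.049,255],[[7,-33,0],-0.049,255],[[7,-33,0],-0.049,255],[[7,-33,0],-0.049,255],[[7,-33,0],-0.049,255],[[7,-33,0],-0.049,255]]' 40
python3 -m creep '[[[7,-33,0],-0.049,255],[[7,-33,0],-0.049,255],[[7,-33,0],-0.049,255],[[7,-33,0],-0.049,255],[[7,-33,0],-0.049,255],[[7,-33,0],-0.049,255],[[7,-33,0],-0.049,255],[[7,-33,0],-0.049,255],[[7,-33,0],-0.049,255],[[7,-33,0],-0.049,255],[[0,0,0],0,255],[[0,0,0],0,255]]'
python3 - <<'E'
from h import *
st=sensors.sense(); c,T=pose("wrist",st); im,d=read_camera("wrist"); cv2.imwrite("pics/w1.png",im[:,:,::-1])
np.savez("w1.npz",im=im,d=d,T=T)
q=st["tcp_rot"]; Rm=R.from_quat([q[1],q[2],q[3],q[0]]).as_matrix()
print(st["tool_pos"].round(4),Rm.round(3).tolist(),st["ft_force"],st["joint_positions"].round(2)); print(c)
E
```

```text
clock: 1.1
tool_pos: [0.334, 0.1752, 0.2562]
tcp_rot: [-0.62, 0.62, -0.34, 0.34]
ft_force: [1.0, -0.2, 0.2]
gripper_width: -0.0004
clock: 2.1
tool_pos: [0.4042, -0.1546, 0.256]
tcp_rot: [-0.519, 0.519, -0.48, 0.48]
ft_force: [-0.1, 0.7, 0.3]
gripper_width: -0.0
[ 0.4042 -0.1546  0.256 ] [[0.078, -0.0, 0.997], [-0.997, 0.0, 0.078], [-0.0, -1.0, -0.0]] [-0.09162978  0.65563228  0.29231412] [-0.5   0.22  1.79 -0.    1.13 -0.58]
{'K': array([[354.39632401,   0.        , 316.61545352],
       [  0.        , 354.39632401, 198.89003686],
       [  0.        ,   0.        ,   1.        ]]), 'k1': -0.020328495450270923, 'mount': array([[-7.87713746e-04,  9.45678669e-01,  3.25101883e-01,
        -8.38805634e-02],
       [-4.76981582e-04, -3.25102302e-01,  9.45678733e-01,
        -1.18355667e-01],
       [ 9.99999576e-01,  5.89856526e-04,  7.07158860e-04,
        -1.33146725e-04],
       [ 0.00000000e+00,  0.00000000e+00,  0.00000000e+00,
         1.00000000e+00]])}
```

View pics/w1.png

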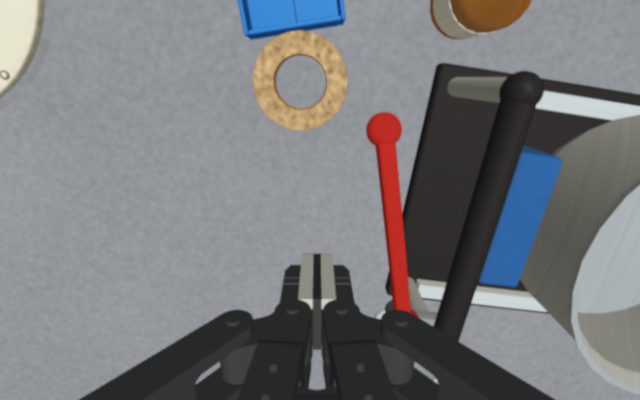

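The wrist view shows the lever's ball end at (384,128), with the blade running down to (403,310). The shut fingertips are at (317,255), and the cork ring and amber bottle are well clear of them.

Run:
```python
from h import *
z=np.load("w1.npz"); im,d,T=z["im"],z["d"],z["T"]; c=calibration("wrist")
H,S,V=cv2.split(cv2.cvtColor(im,cv2.COLOR_RGB2HSV)); m=((H<6)|(H>174))&(S>150)&(V>70)
L=[];Rr=[]
for v in range(160,300,5):
    x=np.where(m[v,350:430])[0]+350
    if len(x): L.append((x.min()-.5,v)); Rr.append((x.max()+.5,v))
for nm,E,zz in(("outer",L,.141),("inner",Rr,.141),("inner",Rr,.123)):
    P=onplane(c,T,E,zz); k=np.polyfit(P[:,1],P[:,0],1); print(nm,"x at y=-.155",np.polyval(k,-.155).round(4),"slope",k[0].round(4),"yrange",P[[0,-1],1].round(3))
print("ball",onplane(c,T,[(384,128)],.132))
for uv in((305,258),(317,258),(328,258),(292,270),(345,270),(300,290),(335,290),(404,318),(230,320),(293,310)):
    print(uv,bydepth(c,T,[uv],d)[0].round(4))
```

```text
outer x at y=-.155 0.4512 slope -0.2412 yrange [-0.12  -0.224]
inner x at y=-.155 0.4642 slope -0.2529 yrange [-0.119 -0.223]
inner x at y=-.155 0.4676 slope -0.2529 yrange [-0.123 -0.235]
ball [[ 0.44566062 -0.09980969  0.132     ]]
(305, 258) [ 0.3984 -0.1444  0.2393]
(317, 258) [ 0.4035 -0.1434  0.2403]
(328, 258) [ 0.4081 -0.1429  0.2406]
(292, 270) [ 0.3933 -0.148   0.2437]
(345, 270) [ 0.4156 -0.1467  0.243 ]
(300, 290) [ 0.3973 -0.1438  0.2643]
(335, 290) [ 0.4106 -0.1472  0.2577]
(404, 318) [ 0.4301 -0.1391  0.2829]
(230, 320) [ 0.3766 -0.1433  0.2839]
(293, 310) [ 0.3956 -0.1414  0.2795]
```

```bash
python3 -m creep '[[[0,0,-25],0,255],[[0,0,-25],0,255],[[0,0,-25],0,255],[[0,0,-25],0,255],[[0,0,-18],0,255],[[8,0,0],0,255],[[8,0,0],0,255],[[6,0,0],0,255],[[0,0,0],0,255],[[0,0,0],0,255]]'
python3 -m creep '[[[4,0,0],0,255],[[4,0,0],0,255],[[4,0.6,0],0,255],[[4,0.6,0],0,255],[[0,0,0],0,255],[[0,0,0],0,255]]'
python3 -m creep '[[[3,0.6,0],0,255],[[3,0.6,0],0,255],[[3,0.6,0],0,255],[[3,0.6,0],0,255],[[0,0,0],0,255],[[0,0,0],0,255]]'
```

```text
clock: 2.98
tool_pos: [0.4271, -0.1533, 0.1393]
tcp_rot: [0.52, -0.52, 0.478, -0.48]
ft_force: [-0.6, 0.4, -0.1]
gripper_width: -0.0001
clock: 3.48
tool_pos: [0.4421, -0.152, 0.1382]
tcp_rot: [-0.52, 0.52, -0.479, 0.479]
ft_force: [-2.9, 0.2, 2.7]
gripper_width: -0.0001
clock: 3.98
tool_pos: [0.4542, -0.1496, 0.1382]
tcp_rot: [-0.52, 0.52, -0.479, 0.479]
ft_force: [-3.8, -0.1, 2.5]
gripper_width: -0.0002
```

```bash
python3 -m creep '[[[3,0.4,0],0,255],[[3,0.4,0],0,255],[[3,0.4,0],0,255],[[0,0,0],0,255],[[0,0,0],0,255]]'
python3 - <<'E'
from h import *
st=sensors.sense(); c,T=pose("wrist",st); im,d=read_camera("wrist"); s,_=read_camera("scene")
a=im[60:400,200:560,::-1]; b=cv2.resize(s[150:260,170:320,::-1],None,fx=2.9,fy=2.9)[:340,:435]
b=cv2.copyMakeBorder(b,0,340-b.shape[0],0,0,cv2.BORDER_CONSTANT)
cv2.imwrite("pics/w2.png",np.hstack([a,b])[:, :800]); np.savez("w2.npz",im=im,d=d,T=T)
E
```

```text
clock: 4.4
tool_pos: [0.4629, -0.1485, 0.1382]
tcp_rot: [-0.52, 0.52, -0.479, 0.479]
ft_force: [-7.6, -1.4, 3.0]
gripper_width: -0.0001
```

View pics/w2.png

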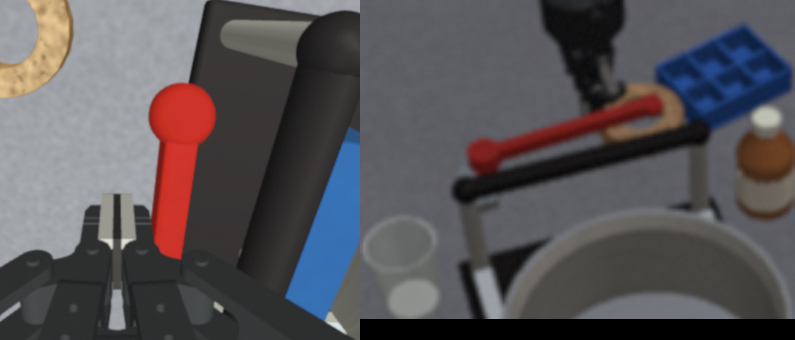

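The finger's back is against the blade's outer face and the lever has swung part way in. The bar, beaker and amber bottle are all clear.

```bash
python3 -m creep '[[[2,0,0],0,255],[[2,0,0],0,255],[[2,0,0],0,255],[[0,0,0],0,255],[[0,0,0],0,255]]'
python3 -m creep '[[[1,0,0],0,255],[[1,0,0],0,255],[[0,0,0],0,255],[[0,0,0],0,255]]'
```

```text
clock: 4.92
tool_pos: [0.4685, -0.1483, 0.1381]
tcp_rot: [-0.52, 0.52, -0.48, 0.479]
ft_force: [-7.4, -1.0, 2.6]
gripper_width: 0.0002
clock: 5.25
tool_pos: [0.4704, -0.1483, 0.1381]
tcp_rot: [-0.52, 0.52, -0.48, 0.479]
ft_force: [-7.5, -1.3, 4.3]
gripper_width: -0.0001
```

```bash
for i in 1; do python3 -m creep '[[[1,0,0],0,255],[[0,0,0],0,255],[[0,0,0],0,255]]'; done
python3 -m creep '[[[1,0,0],0,255],[[0,0,0],0,255],[[0,0,0],0,255]]'
```

```text
clock: 5.5
tool_pos: [0.4712, -0.1483, 0.1381]
tcp_rot: [-0.52, 0.52, -0.48, 0.479]
ft_force: [-9.4, -1.5, 4.1]
gripper_width: 0.0001
clock: 5.75
tool_pos: [0.4714, -0.1482, 0.1381]
tcp_rot: [-0.519, 0.521, -0.48, 0.478]
ft_force: [-14.9, -2.0, 9.2]
gripper_width: 0.0001
```

The arm has stalled and the force is rising, so the lever is at the stop. I'll hold for more than a second and check the lever angle.

```bash
python3 -m creep '[[[0.5,0,0],0,255],[[0,0,0],0,255],[[0,0,0],0,255],[[0,0,0],0,255],[[0,0,0],0,255],[[0,0,0],0,255],[[0,0,0],0,255],[[0,0,0],0,255],[[0,0,0],0,255],[[0,0,0],0,255],[[0,0,0],0,255],[[0,0,0],0,255]]'
python3 - <<'E'
from h import *
def ang(n):
    im,_=read_camera(n); c,T=pose(n); H,S,V=cv2.split(cv2.cvtColor(im,cv2.COLOR_RGB2HSV))
    m=(((H<6)|(H>174))&(S>150)&(V>60)); m[:, :340]=0 if n=="top" else m[:, :340]
    ys,xs=np.where(m); P=onplane(c,T,np.c_[xs,ys],.138)[:,:2]
    if n=="scene": P=P[(P[:,1]<0)]
    q=P-P.mean(0); w,v=np.linalg.eigh(q.T@q); a=v[:,1]; a=a*np.sign(a[1]); print(n,len(P),np.degrees(np.arctan2(a[1],a[0])).round(2), P.min(0).round(3),P.max(0).round(3))
ang("scene"); 
st=sensors.sense(); c,T=pose("wrist",st); im,d=read_camera("wrist"); cv2.imwrite("pics/w3.png",im[:,:,::-1])
H,S,V=cv2.split(cv2.cvtColor(im,cv2.COLOR_RGB2HSV)); m=((H<6)|(H>174))&(S>150)&(V>60)
n=[v for v in range(400) if m[v].any()]; print(n[0],n[-1])
E=[(np.where(m[v])[0].max()+.5,v) for v in range(n[0]+80,n[-1]-10,4)]
P=onplane(c,T,E,.141); print("wrist lever inner edge angle",np.degrees(np.arctan2(*(P[0]-P[-1])[[1,0]])), len(E)); print(st["ft_force"])
E
python3 -m creep '[[[0,0,0],0,255],[[0,0,0],0,255],[[0,0,0],0,255]]'
```

```text
clock: 6.75
tool_pos: [0.4715, -0.1482, 0.138]
tcp_rot: [-0.519, 0.521, -0.481, 0.478]
ft_force: [-18.0, -4.0, 9.8]
gripper_width: 0.0002
scene 437 87.12 [ 0.471 -0.275] [ 0.514 -0.089]
145 318
wrist lever inner edge angle 86.78469852466218 21
[-17.87693246  -3.43236112   9.75125122]
clock: 7.1
tool_pos: [0.4715, -0.1482, 0.138]
tcp_rot: [-0.519, 0.521, -0.481, 0.478]
ft_force: [-17.7, -3.7, 9.2]
gripper_width: -0.0001
```

View pics/w3.png

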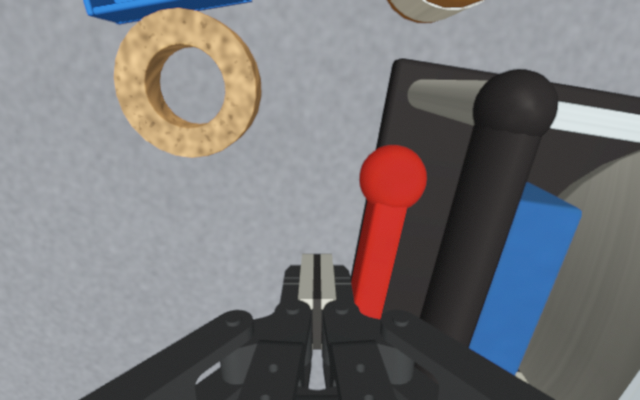

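The lever reads 86.8–87.1°, parallel to the bar at 86.4°, under a steady force of about 18 N for more than 1.3 s. Now I'll let it out and back away.

```bash
python3 -m creep '[[[-4,0,0],0,255],[[-4,0,0],0,255],[[-4,-0.5,0],0,255],[[-4,-0.5,0],0,255],[[-4,-0.5,0],0,255],[[-4,-0.5,0],0,255],[[-4,-0.5,0],0,255],[[-4,0,0],0,255],[[-5,0,0],0,255],[[-10,0,0],0,255],[[-10,0,0],0,255],[[-10,0,0],0,255]]'
python3 -m creep '[[[0,0,25],0,255],[[0,0,25],0,255],[[0,0,25],0,255],[[0,0,25],0,255],[[0,0,18],0,255],[[0,0,0],0,255],[[0,0,0],0,255]]'
python3 - <<'E'
from h import *
for n in("top","scene"):
    im,_=read_camera(n); c,T=pose(n); H,S,V=cv2.split(cv2.cvtColor(im,cv2.COLOR_RGB2HSV))
    m=((H<6)|(H>174))&(S>170)&(V>70)
    ys,xs=np.where(m); P=onplane(c,T,np.c_[xs,ys],.132)[:,:2]; P=P[P[:,1]<0]
    q=P-P.mean(0); w,v=np.linalg.eigh(q.T@q); a=v[:,1]; a=a*np.sign(a[1]); print(n,len(P),np.degrees(np.arctan2(a[1],a[0])).round(2))
E
```

```text
clock: 8.1
tool_pos: [0.4057, -0.1508, 0.1383]
tcp_rot: [0.52, -0.52, 0.479, -0.479]
ft_force: [-0.1, -0.2, -0.2]
gripper_width: -0.0002
clock: 8.68
tool_pos: [0.4064, -0.1511, 0.2568]
tcp_rot: [0.52, -0.52, 0.479, -0.48]
ft_force: [-1.1, 0.0, -0.1]
gripper_width: -0.0001
top 57 101.48
scene 350 103.87
```

```bash
python3 -m creep '[[[15,30,0],0,255],[[15,30,0],0,255],[[15,30,0],0,255],[[15,30,0],0,255],[[15,30,0],0,255],[[15,30,0],0,255],[[15,30,0],0,255],[[15,30,0],0,255],[[18,30,0],0,255],[[18,28,0],0,255],[[0,0,0],0,255],[[0,0,0],0,255]]'
python3 - <<'E'
from h import *
st=sensors.sense(); c,T=pose("wrist",st); im,d=read_camera("wrist"); cv2.imwrite("pics/w4.png",im[:,:,::-1]); print(st["tool_pos"])
H,S,V=cv2.split(cv2.cvtColor(im,cv2.COLOR_RGB2HSV))
for nm,m in(("green",(H>45)&(H<80)&(S>120)&(V>50)),("red",((H<6)|(H>174))&(S>150)&(V>70))):
    k,l,s,ce=cv2.connectedComponentsWithStats(m.astype(np.uint8))
    for i in range(1,k):
        if s[i,4]>200:
            ys,xs=np.where(l==i); D=bydepth(c,T,np.c_[xs,ys],d); t=D[D[:,2]>.069]
            print(nm,s[i],onplane(c,T,[ce[i]],.072)[0].round(4),"top pts mean",t.mean(0).round(4),"minmax mid",((t.min(0)+t.max(0))/2).round(4),len(t),np.ptp(t,axis=0).round(3))
E
```

```text
clock: 9.78
tool_pos: [0.5625, 0.1482, 0.2544]
tcp_rot: [-0.52, 0.521, -0.479, 0.478]
ft_force: [0.4, -0.7, -0.4]
gripper_width: 0.0001
[0.56247751 0.14823972 0.25442267]
green [ 299  157   36   38 1082] [0.562  0.1501 0.072 ] top pts mean [0.562  0.1509 0.0745] minmax mid [0.562  0.183  0.2209] 964 [0.031 0.098 0.304]
red [ 319   50   40   42 1336] [0.5721 0.2384 0.072 ] top pts mean [0.5722 0.2383 0.074 ] minmax mid [0.5719 0.2382 0.2209] 1280 [0.033 0.031 0.304]
```

View pics/w4.png

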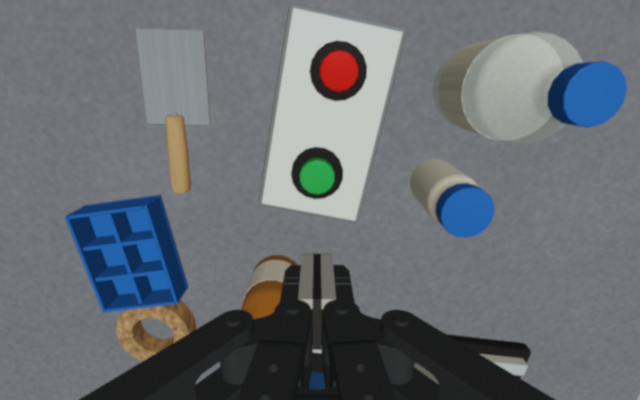

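The tip is in line with the green button at (317,175), measured at (0.562, 0.149). The red button at (339,70) is 90 mm away. I'll descend.

```bash
python3 -m creep '[[[0,0,-30],0,255],[[0,0,-30],0,255],[[0,0,-30],0,255],[[0,0,-30],0,255],[[0,0,-20],0,255],[[0,0,-10],0,255],[[0,0,0],0,255],[[0,0,0],0,255]]'
python3 -m creep '[[[0,0,-2],0,255],[[0,0,-2],0,255],[[0,0,-2],0,255],[[0,0,-2],0,255],[[0,0,0],0,255],[[0,0,0],0,255]]'
```

```text
clock: 10.5
tool_pos: [0.5625, 0.1465, 0.1066]
tcp_rot: [-0.52, 0.52, -0.48, 0.479]
ft_force: [-0.2, 0.5, 0.3]
gripper_width: -0.0002
clock: 11.0
tool_pos: [0.5627, 0.1471, 0.0984]
tcp_rot: [0.52, -0.52, 0.479, -0.479]
ft_force: [-0.6, 0.2, -0.1]
gripper_width: -0.0003
```

```bash
python3 -m creep '[[[0,0,-1.5],0,255],[[0,0,-1.5],0,255],[[0,0,-1.5],0,255],[[0,0,0],0,255],[[0,0,0],0,255]]'
python3 -m creep '[[[0,0,-1],0,255],[[0,0,-1],0,255],[[0,0,0],0,255],[[0,0,0],0,255]]'
python3 -m creep '[[[0,0,-1],0,255],[[0,0,0],0,255],[[0,0,0],0,255]]'
```

```text
clock: 11.42
tool_pos: [0.5628, 0.1471, 0.0938]
tcp_rot: [0.52, -0.52, 0.479, -0.479]
ft_force: [-0.3, 1.3, 2.7]
gripper_width: 0.0002
clock: 11.75
tool_pos: [0.5628, 0.1471, 0.0918]
tcp_rot: [0.52, -0.52, 0.479, -0.479]
ft_force: [1.3, 0.6, 3.9]
gripper_width: 0.0001
clock: 12.0
tool_pos: [0.5629, 0.1471, 0.091]
tcp_rot: [0.52, -0.52, 0.479, -0.479]
ft_force: [0.4, 0.6, 7.1]
gripper_width: 0.0001
```

```bash
python3 -m creep '[[[0,0,-1],0,255],[[0,0,0],0,255],[[0,0,0],0,255],[[0,0,0],0,255]]'
```

```text
clock: 12.33
tool_pos: [0.5629, 0.1471, 0.0907]
tcp_rot: [0.52, -0.52, 0.479, -0.48]
ft_force: [-2.6, 0.6, 22.1]
gripper_width: 0.0
```

The button has bottomed out at 22 N. I'll release it and back off.

```bash
python3 -m creep '[[[0,0,-0.2],0,255],[[0,0,0],0,255],[[0,0,3],0,255],[[0,0,4],0,255],[[0,0,4],0,255],[[0,0,10],0,255],[[0,0,30],0,255],[[0,0,30],0,255],[[0,0,30],0,255],[[0,0,30],0,255],[[0,0,30],0,255],[[0,0,0],0,255]]'
python3 -m creep '[[[-20,20,0],0,255],[[-20,20,0],0,255],[[-20,20,0],0,255],[[-20,20,0],0,255],[[-20,20,0],0,255],[[-20,20,0],0,255],[[-20,20,0],0,255],[[0,20,0],0,255],[[0,20,0],0,255],[[0,0,0],0,255],[[0,0,0],0,255]]'
python3 - <<'E'
from h import *
im,d=read_camera("top"); s,_=read_camera("scene"); print(sensors.sense()["ft_force"])
cv2.imwrite("pics/end.png",np.vstack([im[90:310,200:500,::-1],s[140:360,150:450,::-1]]))
z=np.load("top0.npz"); 
for n,i in(("top",im),("scene",s)):
    c,T=pose(n); H,S,V=cv2.split(cv2.cvtColor(i,cv2.COLOR_RGB2HSV))
    ys,xs=np.where(((H<6)|(H>174))&(S>170)&(V>70)); P=onplane(c,T,np.c_[xs,ys],.132)[:,:2]; P=P[P[:,1]<0]
    q=P-P.mean(0); w,v=np.linalg.eigh(q.T@q); a=v[:,1]; a=a*np.sign(a[1]); print(n,len(P),np.degrees(np.arctan2(a[1],a[0])).round(2))
    df=np.abs(i.astype(int)-np.load(n+"0.npz")["im"]).max(2)
    k,l,st,ce=cv2.connectedComponentsWithStats((df>40).astype(np.uint8)); print([x.tolist() for x in st[1:] if x[4]>15])
    g=(H>45)&(H<80)&(S>140)&(V>50); ys,xs=np.where(g); print("green",xs.mean(),ys.mean(),len(xs), np.median(bydepth(c,T,np.c_[xs,ys],d)[:,2]) if n=="top" else "", np.median(bydepth(c,T,np.c_[xs,ys],z["d"])[:,2]) if n=="top" else "")
E
```

```text
clock: 13.33
tool_pos: [0.5645, 0.1474, 0.2667]
tcp_rot: [0.522, -0.518, 0.478, -0.481]
ft_force: [1.1, -0.6, -0.5]
gripper_width: 0.0004
clock: 14.25
tool_pos: [0.4222, 0.3275, 0.2606]
tcp_rot: [-0.52, 0.52, -0.479, 0.479]
ft_force: [-0.5, 0.3, 0.2]
gripper_width: 0.0002
[-0.30877468 -0.4453399   0.63583907]
top 338 104.02
[[25, 177, 107, 104, 4296], [105, 176, 86, 181, 4373], [17, 220, 14, 31, 171], [3, 227, 43, 66, 1013], [128, 247, 21, 32, 409], [103, 256, 24, 15, 115], [122, 261, 7, 5, 20], [51, 283, 28, 62, 382], [47, 287, 127, 113, 5259], [0, 297, 69, 103, 3890], [46, 355, 9, 6, 25], [157, 359, 19, 41, 506], [48, 371, 14, 23, 140], [317, 394, 27, 6, 105]]
green 268.7851851851852 190.8740740740741 135 0.07043712899633081 0.07035177812587223
scene 349 103.88
[[236, 0, 75, 35, 591], [383, 0, 37, 31, 746], [456, 4, 9, 5, 17], [405, 8, 60, 53, 1218], [245, 10, 12, 3, 18], [240, 13, 19, 4, 40], [420, 13, 12, 12, 73], [261, 16, 25, 33, 302], [215, 40, 13, 6, 40], [205, 45, 21, 40, 330], [228, 45, 35, 47, 897], [386, 49, 34, 60, 1185], [273, 50, 23, 6, 49]]
green 360.1060606060606 197.6969696969697 66
```

View pics/end.png

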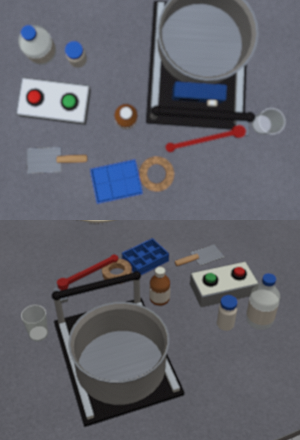

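The final views show the lever at its rest angle, the green button up, and every other object where it started. Only the robot itself differs from the first pictures, and it is clear of everything, so I'm handing in.

```bash
python3 -c "
from rig import job; print(job.finish_job())"
```

```text
the job is handed in; nothing more can be done
None
```

I did the brake check, then logged it with the green button, and handed the job in at about 14.4 s of the 53 s allowed.

- **Lever pressed and held:** I pressed it in with the back of the shut fingers until it met its stop. The angle there read 86.8–87.1°, against about 86.4° for the bar. I held it for more than 1.3 s at about 18 N sideways, plus about 10 N upward on the fingers, which I took to be friction and did not look into further.
- **Lever released:** It sprang back to 104.0° in the top view and 103.9° in the scene view, the same as at the start.
- **Green button:** I pressed it until it bottomed out at about 22 N and let it up. Its top is back at its starting height.
- **Final check:** In before-and-after pictures only the robot had changed. The tool ended with about zero force on it, clear of everything.

**Readings that disagreed:**
- **Button position:** the scene camera put the green button about 9 mm off from the top camera. The wrist camera agreed with the top camera to about 3 mm, so I used those two.
- **Lever angle:** one top-view reading of 101.5° just after release was mostly hidden by the arm. The later clear view replaced it.

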